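Balance two slates on a ridged timber block

TASK

Build the basking perch for the class terrarium on the plywood carrying board: tip the timber block over so that it lies on the board with its ridge uppermost, then balance the long slate level by itself across the ridge, at right angles to it, and only then lay the short slate flat on top along the long one so that both stay level when you let go. The slates' weight is not in their middle and cannot be seen, so feel for each one's balance point; leave the jar and the terracotta pot where they are.

Things in the scene. Friction and masses are not known exactly. Their poses are not given: they have to be found in the camera images.
- ridge (a point): Middle of the ridge's narrow flat top; axes as block. The ridge stands 18 mm out from the block's -x face and runs 86 mm along the block's y; its flat top is 12 mm wide along the block's z. Once the block is tipped it is the highest part, 106 mm above the board.
- block: Timber block, 88 (x) x 88 (y) x 112 (z) mm, 0.4 to 0.55 kg, too wide to grip. Stands on its small end on the board (origin: centre of that end; z up). Its -x face, turned roughly to the robot, bears the ridge, 30 mm wide at its foot, 56 mm up. Pushed along its +x near its top with about 2 N it tips over its far bottom edge, falling by itself past 38 degrees; its z is then level.
- board: Plywood carrying board lying fixed on the table, 380 (x) x 360 (y) x 9 (z) mm; origin at the centre of its underside, top face 9 mm above the table.
- slate_long_mid (a point): Centre (half-way up) of the long slate, flat on the newspaper beside the board: 170 mm along x, 56 mm wide (y; middle 120 mm straight, the crooked ends narrower), 16 mm thick, about 0.36 kg. Its balance point lies on its long midline, up to 48 mm from the centre towards its +x or -x end: how far and which way changes from run to run and nothing shows it.
- slate_short_mid (a point): Centre (half-way up) of the short slate, flat on the newspaper on the board's other side: 146 mm along x, 48 mm wide (y; middle 96 mm straight, the crooked ends narrower), 16 mm thick, about 0.31 kg. Its balance point lies on its long midline, up to 41 mm from the centre towards its +x or -x end: how far and which way changes from run to run and nothing shows it.
- jar: Closed glass jar, 68 mm across, 100 mm tall, beside the board's far corner: leave alone. Origin at the centre of its underside.
- pot: Small terracotta pot, 84 mm across, 80 mm tall, beside the board's far corner: leave alone. Origin at the centre of its underside.

How it is judged:
By the outcome, as a careful person would: the job done as asked, in the order asked, and still so for the second after the job is handed in, with the robot touching nothing.
It also fails if it takes over 72 s, if anything falls off the work surface, if the arm or the gripper's body presses on something with over 40 N, if the wrist force passes 120 N, or if a joint passes its speed limit or range.

ROBOT

A 6-joint arm with a two-finger parallel gripper is mounted at the origin on the work surface. World frame = base frame: x ahead of the robot, y to its left, z up, the work surface at z = 0. Lengths are in mm, angles in degrees, forces in N, time in s.
With the tool pointing down it reaches from about 325 to 925 mm from the base axis. Payload 3.1 kg.
Tool frame: the origin (TCP) lies at the very end of the fingers, on their centre line; the grasp point (between the pads) lies grasp_offset behind it (grasp_offset is the distance from the TCP to the grasp point, in mm); z points along the fingers, y is the line along which they close (so a half turn about z gives the same grasp; the last joint's range is limited). The gripper opens to 85 mm and grips with 20 to 120 N. Pads are 22 mm wide; open, the fingers measure 114 mm over their backs; the gripper's body (76 mm by 85 mm) begins 54 mm behind the grasp point. The pads swing forward as they close: fully open they stand 13 mm farther back than shut.
Start: joints at [-70.256, 12.427, 92.441, -0, 75.132, -6.429], TCP at [275.696, -560.92, 197.5] pointing down, gripper open.
Joint ranges: [-157.48, 157.48], [-44.54, 120.13], [17.64, 146.25], [-64.5, 244.5], [7.68, 150.69], [-147.95, 147.95]. Speed limits (degrees/s): [159.86, 159.86, 180, 180, 180, 180].

INTERFACE

Orientations are given as [roll, pitch, yaw] about the fixed x, y, z axes, in that order (R = Rz(yaw) Ry(pitch) Rx(roll)).
In Python, from station import * gives the robot as it stands. Calls block until the motion is done:
- goto(position, orientation): joint-space move of the TCP to a pose.
- move_l(position, attitude=None, speed=150): straight line of the TCP; attitude=None keeps the orientation; speed is the mean speed in mm/s.
- move_j(angles): joint-space move.
- grip(opening, squeeze=None): finger opening in mm; squeeze is the grip in N (None keeps the last); returns when the fingers have stopped.
- wait(seconds).
- solve_ik(position, orientation): joint angles nearest the present ones, or None.
- get_obs(): the state.
- get_image(name): name is "scene" or "top" or "wrist"; returns the picture (384x512x3 uint8, red, green, blue); there is no depth.
- get_calibration(name): a dict with "fx", "fy", "cx", "cy" (pixels), "R" (3x3) and "t" (3): a world point X has camera coordinates R X + t; the wrist camera has in their place "mount" (4x4, takes a point from camera to tool coordinates, whose origin is the TCP and whose axes are the flange's). Camera axes: x right, y down, z forward; pixel columns grow to the right and rows downward; lengths in mm; the calibration is good to about 2 mm. A picture is of the moment at which its call begins: read the wrist's pose just before it. get_calibration takes no time and is no camera call.
A pose or a line that the arm cannot do raises Unreachable and nothing moves.
- sign_off(): hands the job in; it is judged then, once.
Trained networks look in the newest picture that a camera, given by its name, has taken for a name from the list of things; names that differ only in an ending like _2 or _b are one class to them, and where a whole thing is asked for, a point or a joint stands for the part that bears it (a point fixed in the world has none). Each returns a list of dicts, best first, with "score" (0 to 1); they miss things now and then, are a little off and sometimes report something else, mostly with a low value. They report only what shows in the picture. A call takes as long as a camera call.
- spot_in(name, camera): "extent" ([centre column, centre row, width, height] in pixels, round what is visible of it).
- regions_of(name, camera): "region" (384x512 bool, what is visible of it) and "extent" ([centre column, centre row, width, height] in pixels, round what is visible of it).
The state is a dict: "t": time; "joint_pos": joint angles; "qvel": joint speeds; "effort": joint torques, N m; "tcp_pos": TCP position; "ee_rot": TCP orientation; "wrist_force": force on the tool from outside, world axes, zero at the start; "moment": the same for the moment, N m; "grip_width": finger opening in mm; "grip_force": force on a finger pad.
Only numpy, scipy, OpenCV 4.12 (cv2) and the standard library are available. Lean on these libraries where they do the work, as an engineer would, in place of code of your own. Each camera call takes 0.05 s, during which the arm holds its last target. There are 200 camera calls.

## Working session

There is one attempt and no reset: what is moved stays moved. The work goes in short steps, each a Python script; the robot and the scene stay as the last script left them, time stands still between calls to the robot, and variables do not carry over. Pictures are saved under pics/ and viewed, at most 10 in all, crops included, and the job is handed in when it is done.

```bash
ls; mkdir -p pics; python3 - <<'E'
from station import *
import cv2,numpy as np
np.set_printoptions(precision=2,suppress=True)
a=get_image("scene");b=get_image("top")
im=np.vstack([a,b])[:,:,::-1]
cv2.imwrite("pics/a.png",np.hstack([a,b])[:,:,::-1][:, :, :] if 0 else cv2.resize(a[:,:,::-1],(768,576)))
cv2.imwrite("pics/b.png",cv2.resize(b[:,:,::-1],(768,576)))
for c in("scene","top"):
    k=get_calibration(c);print(c,k)
    for n in("block","board","ridge","slate_long_mid","slate_short_mid","jar","pot"):
        try:
            print(n,[(round(d["score"],2),np.round(d["extent"])) for d in spot_in(n,c)[:3]])
        except Exception as e: print(n,e)
print(get_calibration("wrist"),get_obs())
E
```

```text
pics
scene {'fx': 458.8687039935933, 'fy': 458.8687039935933, 'cx': 251.5427785424466, 'cy': 198.2532262883808, 'R': array([[-0.46,  0.89, -0.01],
       [ 0.71,  0.36, -0.61],
       [-0.53, -0.29, -0.8 ]]), 't': array([ 247.78, -344.93, 1435.9 ])}
block [(0.87, array([253., 187.,  59.,  66.]))]
board [(0.73, array([254., 186.,  54.,  62.])), (0.64, array([242., 228., 203., 168.]))]
ridge [(0.73, array([253., 188.,  59.,  64.]))]
slate_long_mid [(0.64, array([382., 268.,  31.,  73.]))]
slate_short_mid [(0.89, array([154., 157.,  34.,  41.]))]
jar [(0.75, array([342., 311.,  37.,  52.]))]
pot [(0.96, array([ 92., 209.,  42.,  45.])), (0.73, array([243., 230., 202., 165.]))]
top {'fx': 420.8067432689434, 'fy': 420.8067432689434, 'cx': 258.7290892405063, 'cy': 186.3808877422034, 'R': array([[ 0.02, -1.  ,  0.01],
       [-0.99, -0.03, -0.11],
       [ 0.11, -0.  , -0.99]]), 't': array([-33.29, 596.32, 982.29])}
block [(0.65, array([253., 226.,  55.,  58.]))]
board [(0.93, array([249., 201., 158., 164.]))]
ridge [(0.98, array([256., 223.,  54.,  60.]))]
slate_long_mid [(0.88, array([115
[... 237 characters left out ...]
4, 'fy': 340.168317965014, 'cx': 256.44052943527424, 'cy': 192.11445190962968, 'mount': array([[  -0.  ,   -0.95,   -0.31,   80.51],
       [   1.  ,   -0.  ,    0.  ,   -0.34],
       [  -0.  ,   -0.31,    0.95, -177.06],
       [   0.  ,    0.  ,    0.  ,    1.  ]])} {'t': 0.8, 'joint_pos': array([-70.25,  12.43,  92.44,  -0.  ,  75.13,  -6.43]), 'qvel': array([-0.01, -0.05,  0.07,  0.07, -0.05, -0.04]), 'effort': array([  0.  , -39.68, -30.42,  -0.  ,   0.  ,  -0.  ]), 'tcp_pos': array([ 275.73, -560.95,  197.55]), 'ee_rot': array([180.  ,   0.  ,  26.18]), 'wrist_force': array([0.57, 0.12, 0.36]), 'moment': array([ 0.03, -0.01, -0.02]), 'grip_force': 0.0, 'grip_width': 85.77262190276153}
```

View pics/a.png

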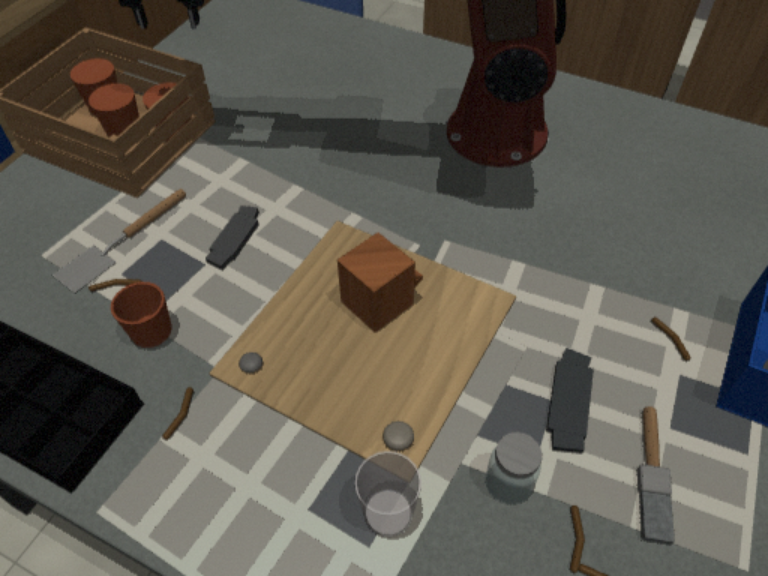

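View pics/b.png

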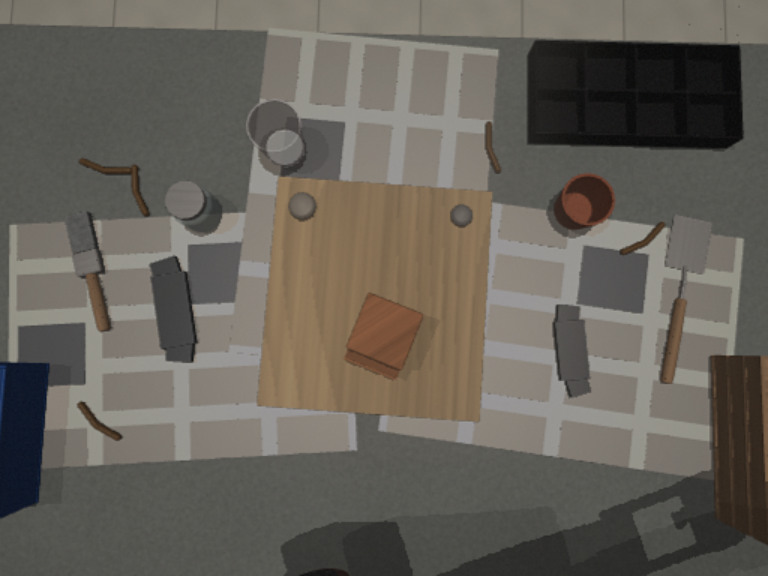

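The board carries the block near (385,333) in the enlarged top view, ridge facing the robot. The long slate is on the left at (173,310) and the short one on the right at (572,350). The jar is at (188,203), the pot at (586,200), and two pebbles sit on the board's far corners.

```bash
cat > h.py <<'E'
from station import *
import cv2,numpy as np
from scipy.spatial.transform import Rotation as Ro
from scipy.optimize import minimize
np.set_printoptions(precision=2,suppress=True)
def cam(name):
    k=get_calibration(name)
    K=np.array([[k["fx"],0,k["cx"]],[0,k["fy"],k["cy"]],[0,0,1]])
    if "mount" in k:
        o=get_obs();T=np.eye(4);T[:3,:3]=Ro.from_euler("xyz",o["ee_rot"],degrees=True).as_matrix();T[:3,3]=o["tcp_pos"]
        W=np.linalg.inv(T@k["mount"]);return K,W[:3,:3],W[:3,3]
    return K,np.array(k["R"]),np.array(k["t"])
def back(c,uv,z):
    K,R,t=c;uv=np.atleast_2d(uv).astype(float)
    d=(np.linalg.inv(K)@np.c_[uv,np.ones(len(uv))].T).T@R
    o=-R.T@t
    return (o+d*((z-o[2])/d[:,2])[:,None])[:,:2]
def proj(c,X):
    K,R,t=c;p=(np.atleast_2d(X)@R.T+t)@K.T;return p[:,:2]/p[:,2:]
def hull(c,X):
    m=np.zeros((384,512),np.uint8)
    cv2.fillConvexPoly(m,cv2.convexHull((proj(c,X)*16).astype(np.int32)),1,shift=4);return m>0
def box(a,b): return np.array([[x,y,z] for x in(a[0],b[0]) for y in(a[1],b[1]) for z in(a[2],b[2])],float)
def fit(parts,obs,x0,z,base=np.eye(3)):
    """x,y,yaw maximising silhouette IoU; obs=[(cam,mask)]"""
    def cost(p):
        R=Ro.from_euler("z",p[2]*1.0,degrees=True).as_matrix()@base;s=0
        for c,m in obs:
            r=np.zeros_like(m)
            for P in parts: r|=hull(c,P@R.T+[p[0],p[1],z])
            s-=(r&m).sum()/(r|m).sum()
        return s/len(obs)
    best=None
    for dy in(-15,0,15):
        r=minimize(cost,x0+np.array([0,0,dy]),method="Nelder-Mead",options=dict(initial_simplex=np.array(x0)+[0,0,dy]+np.array([[0,0,0],[10,0,0],[0,10,0],[0,0,8]]),xatol=.05,fatol=1e-5))
        if best is None or r.fun<best.fun: best=r
    return best.x,best.fun
BLK=[box((-44,-44,0),(44,44,112)),np.array([[x,y,zz] for y in(-43,43) for x,zz in((-44,41),(-44,71),(-62,50),(-62,62))],float)]
LONG=[box((-60,-28,-8),(60,28,8)),box((-85,-20,-8),(85,20,8))]
SHORT=[box((-48,-24,-8),(48,24,8)),box((-73,-17,-8),(73,17,8))]
def mask(name,c,i=0):
    r=regions_of(name,c);print(name,c,[(round(q["score"],2),np.round(q["extent"])) for q in r]);return r[i]["region"] if r else None
E
python3 - <<'E'
from h import *
try: print("go",grasp_offset)
except Exception as e: print(e,get_obs().keys())
ct,cs=cam("top"),cam("scene")
for n,P,z,x0 in(("block",BLK,9,None),("slate_long_mid",LONG,8,None),("slate_short_mid",SHORT,8,None)):
    mt,ms=mask(n,"top"),mask(n,"scene")
    ys,xs=np.nonzero(mt);c0=back(ct,[xs.mean(),ys.mean()],z+ (60 if n=="block" else 0))[0]
    pts=back(ct,np.c_[xs,ys],z);w,v=np.linalg.eigh(np.cov(pts.T));yaw=np.degrees(np.arctan2(v[1,1],v[0,1]))
    if n=="block": yaw=-25
    for ob in([(ct,mt)],[(cs,ms)],[(ct,mt),(cs,ms)]):
        print(n,c0,yaw,*fit(P,ob,np.array([*c0,yaw]),z))
print(back(ct,np.array([[279,177],[492,191],[480,421],[257,405]])/1.5,9))
print(proj(ct,[[500,0,0],[500,100,0]]))
E
```

```text
go 18.700000000000003
block top [(0.9, array([254., 225.,  52.,  58.]))]
block scene [(0.68, array([253., 186.,  59.,  61.]))]
block [506.73 -11.19] -25 [512.66 -14.25 -20.71] -0.9703815261044176
block [506.73 -11.19] -25 [510.73 -14.24 -18.31] -0.9122269068608663
block [506.73 -11.19] -25 [513.84 -13.7  -19.67] -0.9391282653994519
slate_long_mid top [(0.96, array([115., 207.,  34.,  66.]))]
slate_long_mid scene [(0.69, array([381., 269.,  32.,  72.])), (0.29, array([345., 315.,  37.,  53.]))]
slate_long_mid [542.06 332.8 ] -167.7514109041137 [ 541.17  332.18 -167.98] -0.929732868757259
slate_long_mid [542.06 332.8 ] -167.7514109041137 [ 543.13  331.61 -167.5 ] -0.9307042253521127
slate_long_mid [542.06 332.8 ] -167.7514109041137 [ 541.53  331.65 -167.11] -0.92871259175607
slate_short_mid top [(0.86, array([384., 232.,  28.,  62.]))]
slate_short_mid scene [(0.97, array([155., 158.,  37.,  44.]))]
slate_short_mid [ 492.29 -318.51] -172.2990900905427 [ 493.17 -318.85 -172.1 ] -0.9158143194335169
slate_short_mid [ 492.29 -318.51] -172.2990900905427 [ 495.25 -318.25 -172.23] -0.9117305458768873
slate_short_mid [ 492.29 -318.51] -172.2990900905427 [ 493.15 -318.72 -172.63] -0.9129502600349152
[[ 767.2   168.29]
 [ 752.73 -188.17]
 [ 374.77 -171.62]
 [ 391.34  187.32]]
[[250.27 226.74]
 [209.64 225.72]]
```

```bash
cat > s1.py <<'E'
from h import *
B=np.array([513.,-14.]);yaw=-20.;u=np.array([np.cos(np.radians(yaw)),np.sin(np.radians(yaw))])
A=[180,0,160]
P=lambda s,z:[*(B+u*s),z]
grip(0)
goto(P(-95,180),A); move_l(P(-85,109),speed=200)
f0=get_obs()["wrist_force"]
def rep(th): print(th,get_obs()["tcp_pos"],get_obs()["wrist_force"]-f0,get_obs()["t"])
move_l(P(-57,109),speed=100)
for th in(0,6,12,18,24,30,36,40,43):
    a=np.radians(th);s=44-88*np.cos(a)+100*np.sin(a)-11;z=9+88*np.sin(a)+100*np.cos(a)
    move_l(P(s,z),speed=60); rep(th)
x=get_obs()["tcp_pos"]
move_l([x[0]-25*u[0],x[1]-25*u[1],x[2]+25],speed=150)
goto(P(100,235),A); wait(.15)
c=cam("wrist");im=get_image("wrist");cv2.imwrite("pics/c.png",im[:,:,::-1])
np.save("cw.npy",np.array([*c[0].ravel(),*c[1].ravel(),*c[2]]))
print(get_obs()["t"],proj(c,[P(100,115)]))
mw=mask("ridge","wrist"); np.save("mw.npy",mw)
get_image("top");mt=mask("block","top")
get_image("scene");ms=mask("block","scene")
base=Ro.from_euler("y",90,degrees=True).as_matrix()
# tipped: block z level along u, -x up; origin of block at 44 above board
for nm,ob in(("top",[(cam("top"),mt)]),("scene",[(cam("scene"),ms)]),("both",[(cam("top"),mt),(cam("scene"),ms)]),("wrist",[(c,mw)])):
    try:
        x,f=fit(BLK,ob,np.array([*(B+44*u),yaw]),53,base)
        v=np.array([np.cos(np.radians(x[2])),np.sin(np.radians(x[2]))]);print(nm,x,f,"ridge",x[:2]+56*v)
    except Exception as e: print(nm,e)
print(get_obs()["t"])
E
python3 s1.py
```

```text
0 [461.     4.96 109.01] [-0.24  0.83  0.69] 5.2
6 [472.38   0.88 118.27] [-0.49  0.41  0.77] 5.5833
12 [483.3   -3.15 125.54] [-0.93 -0.3  -0.51] 5.9667
18 [494.95  -7.41 131.62] [ 0.07 -1.62  0.08] 6.35
24 [507.24 -11.89 136.46] [-0.53  0.29 -0.08] 6.7333
30 [519.85 -16.52 139.83] [-0.73 -0.12  0.71] 7.1167
36 [532.75 -21.2  141.74] [ 0.13 -0.17 -0.65] 7.5
40 [541.45 -24.36 142.26] [-0.33  0.02 -0.67] 7.8083
43 [547.95 -26.73 142.19] [-0.38  0.05  0.41] 8.075
9.175 [[256.48 177.37]]
ridge wrist [(0.65, array([256.,  57., 115., 114.]))]
block top [(0.84, array([258., 214.,  52.,  33.]))]
block scene [(0.97, array([252., 188.,  61.,  62.]))]
top [475.3    0.94 -20.79] -0.5433186490455213 ridge [527.65 -18.93]
scene [460.34  18.44 -39.95] -0.8581202736766295 ridge [503.27 -17.52]
both [451.11  -1.96 -12.66] -0.6888370703504971 ridge [505.74 -14.23]
wrist [450.32   8.44 -20.68] -0.9527032407038777 ridge [502.71 -11.34]
9.425
```

View pics/c.png

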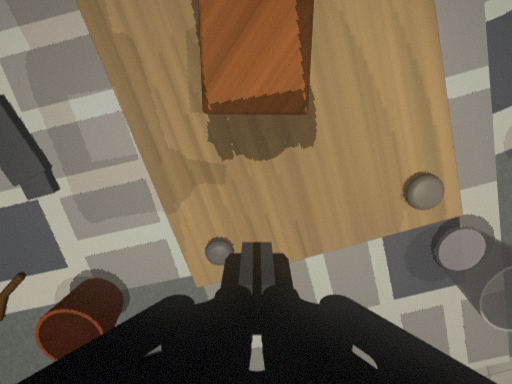

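The wrist picture shows the block still upright, its far end at about (255,110). The fingers slid over its top edge without tipping it. I'll fit its pose again and push lower.

```bash
cat > s2.py <<'E'
from h import *
get_image("top");mt=mask("block","top")
x,f=fit(BLK,[(cam("top"),mt)],np.array([513,-14,-20.]),9);print("top",x,f)
v=np.load("cw.npy");c=(v[:9].reshape(3,3),v[9:18].reshape(3,3),v[18:]);mw=np.load("mw.npy")
print("wrist",*fit(BLK,[(c,mw)],x,9))
B=x[:2];yaw=x[2];u=np.array([np.cos(np.radians(yaw)),np.sin(np.radians(yaw))])
A=[180,0,yaw+180]
P=lambda s,z:[*(B+u*s),z]
goto(P(-80,170),A); move_l(P(-72,101),speed=250)
f0=get_obs()["wrist_force"]
def rep(th):
    o=get_obs();print(th,(o["tcp_pos"][:2]-B)@u,o["tcp_pos"][2],(o["wrist_force"]-f0)[:2]@u,o["t"])
for s in(-60,-56,-53,-50,-47,-44):
    move_l(P(s,101),speed=60); rep(s)
    if (get_obs()["wrist_force"]-f0)[:2]@u<-1.4: break
s0=(get_obs()["tcp_pos"][:2]-B)@u
d=-44-s0  # finger half depth
print("d",d)
for th in(6,12,18,24,30,36,40,43):
    a=np.radians(th);s=44-88*np.cos(a)+92*np.sin(a)-d;z=9+88*np.sin(a)+92*np.cos(a)
    move_l(P(s,z),speed=60); rep(th)
wait(.1);y=get_obs()["tcp_pos"]
move_l([y[0]-10*u[0],y[1]-10*u[1],y[2]+40],speed=150)
get_image("top");mt=mask("block","top");get_image("scene");ms=mask("block","scene")
base=Ro.from_euler("y",90,degrees=True).as_matrix()
for nm,ob in(("top",[(cam("top"),mt)]),("scene",[(cam("scene"),ms)]),("both",[(cam("top"),mt),(cam("scene"),ms)])):
    x,f=fit(BLK,ob,np.array([*(B+44*u),yaw]),53,base)
    w=np.array([np.cos(np.radians(x[2])),np.sin(np.radians(x[2]))]);print(nm,x,f,"ridge",x[:2]+56*w)
print(get_obs()["t"])
E
python3 s2.py
```

```text
block top [(0.73, array([258., 214.,  49.,  37.]))]
top [519.91 -16.33 -23.04] -0.5659617321248741
wrist [512.11 -14.52 -20.51] -0.9769560140132347
-60 -58.29177002019185 102.54064525668349 0.368167894604242 11.0667
-56 -55.767387356211756 101.20861818001639 0.46491431200773575 11.3167
-53 -52.94844765201014 100.97511140825522 0.7300681868871187 11.5667
-50 -49.796933917464415 101.0409642674928 0.7331182289540027 11.8167
-47 -46.7531088343053 101.07184945159553 0.28618829163372417 12.0667
-44 -43.77347145525275 101.04421734263904 0.17640990830725942 12.3167
d -0.22652854474724649
6 -32.7522896869304 110.38554590311396 0.6600086498677128 12.6917
12 -22.06453504766237 117.74153013799524 0.6375703754813314 13.0667
18 -10.386977290089703 124.07469219744763 0.3172524860055794 13.4417
24 1.8628940309370134 129.16560049476223 0.21762582398956 13.8167
30 14.556614422809508 132.9153445427703 0.4337385238889023 14.1917
36 27.588165216441528 135.3116301722906 -0.5521311752425673 14.5667
40 36.39226113717575 136.1653088049149 -0.10780260710019711 14.8667
43 43.01698785587435 136.38944403424048 -0.6275629103807522 15.125
block top [(0.7, array([253., 232.,  49.,  44.]))]
block scene [(0.79, array([254., 187.,  59.,  67.]))]
top [560.4  -33.55 -38.04] 0.0 ridge [604.5  -68.06]
scene [450.76  -7.38 -10.07] -0.8563006632277081 ridge [505.9  -17.18]
both [450.05   9.   -20.62] -0.7449250016570038 ridge [502.46 -10.72]
15.85
```

```bash
python3 - <<'E'
from h import *
o=get_obs();print(o["grip_width"],o["tcp_pos"],o["ee_rot"],o["t"])
im=get_image("scene")[60:260,130:400];cv2.imwrite("pics/d.png",cv2.resize(im[:,:,::-1],None,fx=2.8,fy=2.8))
c=cam("scene");print(proj(c,[o["tcp_pos"]]))
E
```

```text
0.23353163508660518 [549.02 -29.02 174.84] [-179.97   -0.13  156.95] 15.85
[[236.49 165.76]]
```

View pics/d.png

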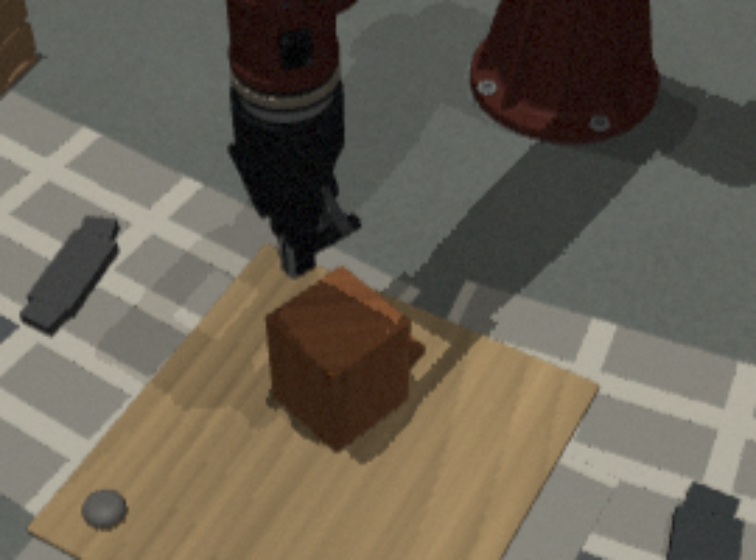

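The fingertips show at about (236,156) in the full scene image. The TCP should project to row 166, so the real finger ends sit roughly 20–25 mm above the stated TCP, which explains both misses. I'll measure that by touching the board lightly, then push again with the correction.

```bash
cat > s3.py <<'E'
from h import *
B=np.array([512.1,-14.5]);yaw=-20.5;u=np.array([np.cos(np.radians(yaw)),np.sin(np.radians(yaw))])
A=[180,0,yaw+180]
P=lambda s,z:[*(B+u*s),z]
goto(P(-100,150),A); move_l(P(-100,6),speed=300); wait(.1)
f0=np.mean([get_obs()["wrist_force"] for _ in range(5)],0)
z=6;hit=None
while z>-22:
    z-=2; move_l(P(-100,z),speed=40); o=get_obs()
    if (o["wrist_force"]-f0)[2]>3: hit=o["tcp_pos"][2];break
print("hit",hit,z,o["wrist_force"]-f0,o["t"])
d=9-hit if hit is not None else 22.
if not 10<d<32: raise SystemExit
move_l(P(-100,101-d),speed=200); move_l(P(-66,101-d),speed=150);wait(.05)
f0=get_obs()["wrist_force"]
def rep(th):
    o=get_obs();print(th,(o["tcp_pos"][:2]-B)@u,o["tcp_pos"][2]+d,(o["wrist_force"]-f0)[:2]@u,o["t"])
for s in range(-62,-40,3):
    move_l(P(s,101-d),speed=60); rep(s)
    if (get_obs()["wrist_force"]-f0)[:2]@u<-1.5: break
s0=(get_obs()["tcp_pos"][:2]-B)@u
w=min(max(-44-s0,3),13)
print("w",w)
for th in(6,14,22,30,36,40,43):
    a=np.radians(th);s=44-88*np.cos(a)+92*np.sin(a)-w;zz=9+88*np.sin(a)+92*np.cos(a)
    move_l(P(s,zz-d),speed=70); rep(th)
y=get_obs()["tcp_pos"]
move_l([y[0]-10*u[0],y[1]-10*u[1],y[2]+60],speed=200)
goto(P(10,215),A);wait(.1)
c=cam("wrist");im=get_image("wrist");cv2.imwrite("pics/e.png",im[:,:,::-1])
np.save("cw.npy",np.array([*c[0].ravel(),*c[1].ravel(),*c[2]]))
mw=mask("block","wrist");np.save("mw.npy",mw)
print(get_obs()["t"],d)
E
python3 s3.py
```

```text
hit None -22 [ 0.72 -0.2   1.15] 20.7583
-62 -62.47017793885292 100.78994067516251 -0.13292706323232298 22.0917
-59 -58.77665046317794 101.19719887850444 0.17787332935681954 22.3417
-56 -55.714752972627856 101.11531238762417 -0.7638386030539254 22.5917
-53 -53.79404685629696 100.62101293775571 -2.2785096033759076 22.8417
w 9.794046856296958
6 -42.50655044991672 110.49216092406328 -1.6053700076813713 23.175
14 -27.923978254499268 120.34815597147988 -2.5491106034510844 23.575
22 -12.025368102633804 127.88226797759474 -2.325525735958126 23.975
30 4.665140509752346 132.9077557367248 -1.1184023894953732 24.375
36 17.617720920371454 135.19803280489788 -1.2655503580065504 24.7167
40 26.49388127011567 136.05718525004647 -0.5960702414110491 24.9917
43 32.971395671621956 136.2990224911457 0.022982843969272363 25.2417
block wrist [(0.69, array([257., 242.,  95., 104.]))]
26.1833 22.0
```

```bash
ls pics
```

```text
a.png
b.png
c.png
d.png
e.png
```

View pics/e.png

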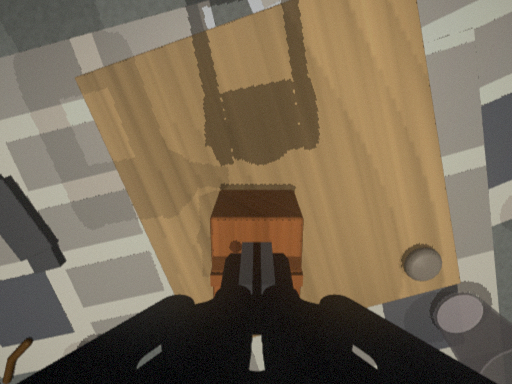

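The block is tipped and lying in line with the push direction, its upper face in rows 215–290 with the ridge partly behind the fingers. The finger ends appear to be about 34 mm behind the TCP. Next I'll take a better look at the ridge, then feel for the table beside the long slate and grip it.

```bash
cat >> h.py <<'E'
def sense(n=14):
    F=[];M=[]
    for _ in range(n):
        wait(.02);o=get_obs();F.append(o["wrist_force"]);M.append(o["moment"])
    return np.mean(F,0),np.mean(M,0)
def com(b,a,v,m):
    """offset of weight along v from the tool axis; b,a = sense() before, after lifting"""
    dF=a[0]-b[0];dM=a[1]-b[1];W=m*9.81
    r=1e3*np.array([dM[1],-dM[0]])/W
    print("dF",dF,"dM",dM,"r",r,"along",r@v,"across",r@[-v[1],v[0]],get_obs()["t"]);return r@v
E
cat > s4.py <<'E'
from h import *
B=np.array([512.1,-14.5]);yaw=-20.5;u=np.array([np.cos(np.radians(yaw)),np.sin(np.radians(yaw))])
goto([*(B+u*85),265],[180,0,159.5]);wait(.1)
c=cam("wrist");im=get_image("wrist");cv2.imwrite("pics/f.png",im[:,:,::-1]);mw=mask("block","wrist")
np.savez("w.npz",K=c[0],R=c[1],t=c[2],m=mw)
base=Ro.from_euler("y",90,degrees=True).as_matrix()
L=np.array([541.8,331.8]);A=[180,0,192.5]
grip(74,80)
goto([*L,60],A)
ct,cs=cam("top"),cam("scene");get_image("top");mt=mask("block","top");get_image("scene");ms=mask("block","scene")
np.savez("ts.npz",mt=mt,ms=ms)
b=None
move_l([*L,-24],speed=200);wait(.08);b=sense(8)
z=-24
while z>-58:
    z-=3;move_l([*L,z],speed=60);o=get_obs()
    if (o["wrist_force"]-b[0])[2]>3: break
print("contact",z,o["tcp_pos"],o["wrist_force"]-b[0],o["t"])
print("t",get_obs()["t"])
for nm,ob in(("top",[(ct,mt)]),("scene",[(cs,ms)]),("wrist",[(c,mw)])):
    x,f=fit(BLK,ob,np.array([*(B+44*u),yaw]),53,base)
    w=np.array([np.cos(np.radians(x[2])),np.sin(np.radians(x[2]))]);print(nm,x,f,"ridge",x[:2]+56*w)
E
python3 s4.py
```

```text
block wrist [(0.67, array([510., 144.,   3.,  21.])), (0.65, array([255., 178.,  89., 112.]))]
block top [(0.77, array([273., 180.,  53.,  59.]))]
block scene [(0.64, array([218., 214.,  62.,  64.]))]
contact -45 [541.98 331.91 -42.73] [-4.95 -2.23 10.88] 31.85
t 31.85
top [558.4  -29.64 -21.99] -0.9240384615384616 ridge [610.33 -50.6 ]
scene [560.74 -30.32 -22.28] -0.9225376796354714 ridge [612.56 -51.55]
wrist [553.31 -29.91 -35.5 ] 0.0 ridge [598.9  -62.43]
```

View pics/f.png

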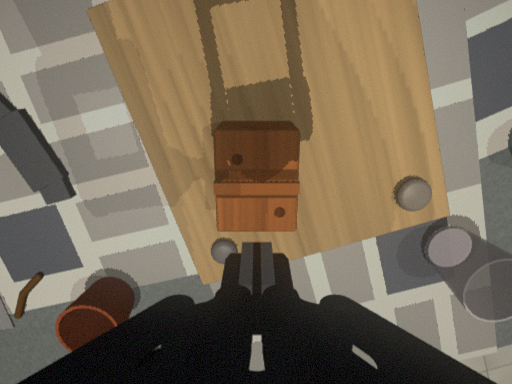

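The tipped block is square in view, and the flat top of its ridge is the bright band in rows 183–195, columns 214–299. The fingers touch the table at TCP z of about -43 when open 74 mm. I'll now grip the long slate, weigh it, and regrip it at its balance point.

```bash
cat >> h.py <<'E'
def feel(L,yawd,m,zg=-38,wopen=72,lift=25):
    """open gripper already round the slate at L: grip, weigh, regrip at balance point, weigh"""
    v=np.array([np.cos(np.radians(yawd)),np.sin(np.radians(yawd))]);A=[180,0,yawd];L=np.array(L,float);tot=0
    for k in range(2):
        move_l([*L,zg],A,speed=60 if k==0 else 100);wait(.05);b=sense(12)
        grip(30,90);o=get_obs();print("width",o["grip_width"],o["grip_force"])
        move_l([*L,zg+lift],speed=80);wait(.1);a=sense(16);r=com(b,a,v,m)
        if k==1 or abs(r)<4: break
        move_l([*L,zg+1],speed=80);grip(wopen);L=L+v*r;tot+=r
    print("total",tot,"residual",r);return L,r
E
python3 - <<'E'
from h import *
q=np.load("w.npz");c=(q["K"],q["R"],q["t"])
X=back(c,[[256.5,189],[215,183],[299,183],[215,195],[298,195]],115);print(X, np.degrees(np.arctan2(*(X[1]-X[2])[::-1])),np.degrees(np.arctan2(*(X[3]-X[4])[::-1])))
E
python3 - <<'E'
from h import *
feel([541.8,331.8],192.5,.36)
E
```

```text
[[611.43 -51.71]
 [591.07 -88.24]
 [620.4   -9.86]
 [602.7  -93.11]
 [632.02 -14.77]] -110.52036778507846 -110.51721187355034
width 53.47693665221356 99.76333268314193
dF [ 0.05  0.1  -3.38] dM [0.01 0.01 0.  ] r [ 1.85 -2.05] along -1.3635480237363689 across 2.404007346130291 33.5083
total 0 residual -1.3635480237363689
```

```bash
python3 - <<'E'
from h import *
a=get_image("wrist");c=get_image("scene")[190:340,310:460]
cv2.imwrite("pics/g.png",np.hstack([cv2.resize(a,(512,384))[:, 60:],cv2.resize(c,(340,384))])[:,:,::-1])
o=get_obs();print(o["tcp_pos"],o["moment"],o["wrist_force"],o["t"],o["grip_width"])
E
```

```text
[541.62 331.74 -13.28] [-0.03  0.02 -0.05] [ 0.16 -0.07 -3.06] 33.6083 53.9317789513958
```

View pics/g.png

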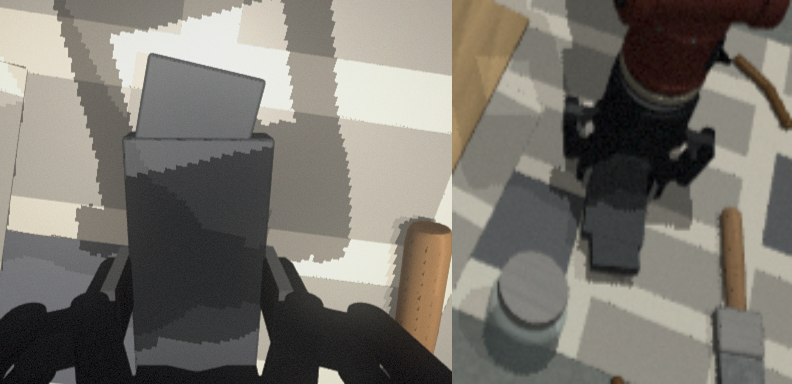

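The wrist view shows the slate held level, its widths of about 150 px at row 135 and 125 px at row 370 matching a flat slate. The weight reads full with almost no moment. I'll confirm with a deliberate off-centre grip, then regrip at the combined estimate.

```bash
cat > s6.py <<'E'
from h import *
L=np.array([541.8,331.8]);yd=192.5;v=np.array([np.cos(np.radians(yd)),np.sin(np.radians(yd))])
a1=sense(20)
move_l([*L,-37],speed=100);grip(70)
L2=L+20*v
move_l([*L2,-38],speed=100);wait(.05);b=sense(14)
print("vs new base:");r1=com(b,a1,v,.36)
grip(30,90);move_l([*L2,-20],speed=100);wait(.1);a=sense(18);r2=com(b,a,v,.36)
move_l([*L2,-37],speed=100);grip(70)
est=np.mean([r1,-1.4,r2+20]);print("est",est)
if abs(est)<12 and abs(r2+20-r1)<10:
    L3=L+v*est
    move_l([*L3,-38],speed=100);grip(30,90);move_l([*L3,60],speed=200);wait(.05);a=sense(10);com(b,a,v,.36)
print(get_obs()["t"],get_obs()["grip_width"])
E
python3 s6.py
```

```text
vs new base:
dF [-0.17 -0.27 -3.46] dM [0.01 0.   0.01] r [ 1.24 -4.11] along -0.32153768141410344 across 4.276454162242212 35.275
dF [-0.12 -0.27 -3.39] dM [-0.02  0.06  0.02] r [15.88  6.16] along -16.83475159822064 across -2.5737338332474677 36.2917
est 0.4812369067884183
dF [-0.38 -0.11 -3.48] dM [-0.    0.01 -0.01] r [1.69 1.31] along -1.9346534659588546 across -0.9092067850583121 38.4
38.4 54.12445047095382
```

The off-centre grip read -17 mm for a 20 mm shift, so the sensor is good and the tool axis now sits on the balance point to within 2 mm. Next I'll carry the long slate to the ridge, feel for contact and release it.

```bash
cat > s7.py <<'E'
from h import *
Rg=np.array([611.4,-51.5]);A=[180,0,158.8]
p=get_obs()["tcp_pos"];move_l([p[0],p[1],130],speed=250)
goto([*Rg,130],A);move_l([*Rg,84],speed=150);wait(.12)
b=sense(8);z=84
while z>68:
    z-=1.5;move_l([*Rg,z],speed=40);wait(.03);o=get_obs();f=(o["wrist_force"]-b[0])[2]
    if f>2.2: break
a=sense(8);v=np.array([-np.cos(np.radians(-21.2)),-np.sin(np.radians(-21.2))])
dF=a[0]-b[0];dM=a[1]-b[1];print("touch",z,o["tcp_pos"],dF,dM,"contact along v",1e3*(v[0]*-dM[1]+v[1]*dM[0])/dF[2],o["t"])
grip(58);wait(.1);print(get_obs()["wrist_force"]);grip(68);wait(.1)
x=get_obs()["tcp_pos"];move_l([*Rg,x[2]+30],speed=60)
im=get_image("scene")[90:230,160:360];move_l([*Rg,190],speed=250)
im2=get_image("scene")[90:230,160:360]
cv2.imwrite("pics/h.png",np.vstack([cv2.resize(q,None,fx=2,fy=2) for q in(im,im2)])[:,:,::-1])
print(get_obs()["t"])
E
python3 s7.py
```

```text
touch 76.5 [611.52 -51.53  77.69] [-4.32  0.83  9.27] [ 0.11  0.71 -0.04] contact along v 75.46617254769319 42.4083
[ 1.12 -0.4   0.79]
44.4583
```

View pics/h.png

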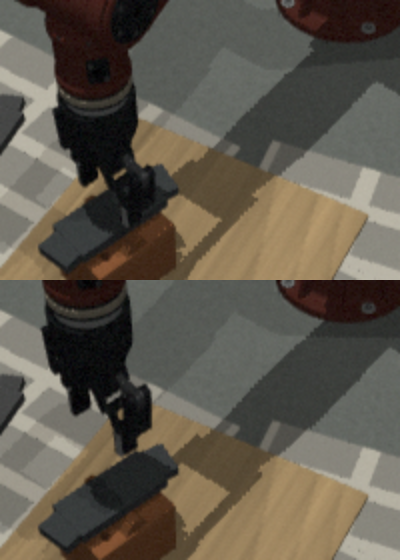

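The long slate lies level across the ridge by itself, unchanged between the two frames, with its ends near (45,540) and (170,460) in the second. Now the short slate.

```bash
sed -i 's/b=sense(12)/b=sense(20)/;s/a=sense(16);r=com/a=sense(24);r=com/' h.py; python3 - <<'E'
from h import *
S=np.array([493.6,-318.6])
goto([*S,40],[180,0,187.5]);grip(66,90)
L,r=feel(S,187.5,.31,zg=-37,wopen=66,lift=20)
np.save("r.npy",r);p=get_obs()["tcp_pos"]
move_l([p[0],p[1],60],speed=200);print(p,get_obs()["t"])
E
```

```text
width 46.37357798106533 95.21377587741881
dF [-0.36 -0.03 -3.2 ] dM [ 0.   -0.06 -0.  ] r [-19.25  -0.14] along 19.10431847478921 across -2.3765691825203583 48.9417
width 45.89404104578136 95.60016650961188
dF [ 0.1   0.01 -3.15] dM [-0.   -0.01  0.  ] r [-4.21  0.79] along 4.071054054578575 across -1.3375087216049741 51.5917
total 19.10431847478921 residual 4.071054054578575
[ 474.56 -321.    -17.19] 52.125
```

```bash
cat > s9.py <<'E'
from h import *
A=[180,0,158.8];v=np.array([np.cos(np.radians(158.8)),np.sin(np.radians(158.8))])
Q=np.array([611.4,-51.5])-3.7*v
p=get_obs()["tcp_pos"];move_l([p[0],p[1],140],speed=250)
goto([*Q,140],A);move_l([*Q,102],speed=150);wait(.15)
b=sense(8);z=102
while z>88:
    z-=1;move_l([*Q,z],speed=40);wait(.03)
    f=(np.mean([(wait(.01),get_obs()["wrist_force"])[1] for _ in range(3)],0)-b[0])[2]
    if f>1.8: break
print("touch",z,get_obs()["tcp_pos"],f,get_obs()["t"])
grip(52);wait(.1);grip(64);wait(.1)
x=get_obs()["tcp_pos"];move_l([*Q,x[2]+30],speed=60)
im=get_image("scene")[90:230,160:360];move_l([*Q,210],speed=250)
im2=get_image("scene")[90:230,160:360]
cv2.imwrite("pics/i.png",np.vstack([cv2.resize(q,None,fx=2,fy=2) for q in(im,im2)])[:,:,::-1])
print(get_obs()["t"],get_obs()["wrist_force"])
E
python3 s9.py
```

```text
touch 94 [615.19 -52.92  95.13] 7.964706286000673 56.9
58.85 [-0.19  0.72 -0.54]
```

View pics/i.png

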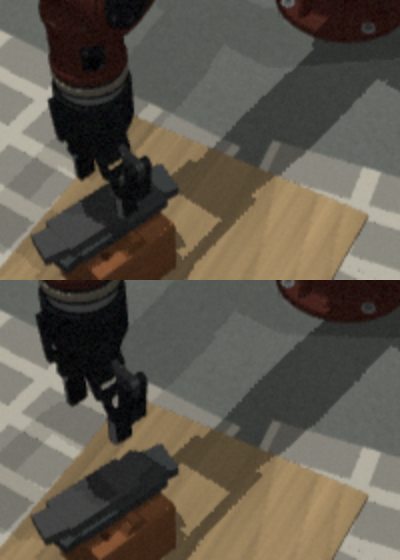

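Both slates lie level on the ridge and unchanged between frames, with the robot clear of them. I'm handing in.

```bash
python3 -c "
from station import *
print(sign_off())"
```

```text
the job is handed in; nothing more can be done
None
```

The perch is built and handed in at about 59 s of the 72 s allowed: the block is tipped ridge-up, the long slate was balanced first by itself across the ridge, and the short slate was then laid along it; both looked level and still in the last pictures, and the jar and pot were never approached.

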